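# Pack the tested antenna into its deep bin

### The arm

A 6-joint arm with a two-finger parallel gripper is mounted at the origin on the work surface. World frame = base frame: x ahead of the robot, y to its left, z up, the work surface at z = 0. Lengths are in mm, angles in rad, forces in N, time in s.
With the tool pointing down it reaches from about 350 to 775 mm from the base axis. Payload 7.3 kg.
Tool frame: the origin (TCP) lies at the very end of the fingers, on their centre line; the grasp point (between the pads) lies 19 mm behind it (bot.tcp_to_grasp is the distance from the TCP to the grasp point, in mm); z points along the fingers, y is the direction in which the jaws open and shut (so a half turn about z gives the same grasp; the last joint's range is limited). The gripper opens to 92 mm and grips with 3 to 60 N. Pads are 19 mm wide; open, the fingers measure 130 mm over their backs; the gripper's body (75 mm by 190 mm) begins 47 mm behind the grasp point.
Start: joints at [0.978, 0.342, 1.524, -0, 1.275, -0.146], TCP at [226.832, 473.489, 226.741] pointing down, gripper open.
Joint ranges: [-2.53, 2.53], [-0.77, 2.02], [0.04, 2.7], [-1, 4.14], [0.28, 2.66], [-3.11, 3.11]. Speed limits (rad/s): [2.57, 2.57, 3.14, 3.14, 3.14, 3.14].

### API

Orientations are given as [roll, pitch, yaw] about the fixed x, y, z axes, in that order (R = Rz(yaw) Ry(pitch) Rx(roll)).
In Python, from plant import bot gives the robot as it stands. The module is installed in compiled form; this text tells all that it offers.
- The arm moves only by the tool carry_out, never from a script. Its argument "motion" is a list of rows, each a list of 5 numbers: the closure, from 0 (fully open) to 1 (shut), then the shift along the tool's x, y, z in mm, then the turn about the tool's z in degrees. In form: [[claw, dx, dy, dz, spin], ...]. A call has 1 to 10 rows; each row is the pose to reach, as a shift and turn from the pose measured when the call began, along the tool's axes at that moment; what a row does not reach only later rows make up. A row lasts 1/8 s, in which the tool goes at most 62.5 mm and 10.7 degrees, less where a joint would pass 70% of its speed; a pose out of reach is approached as far as the arm can. A call with a gripper value outside its range is refused whole. The fingers move at their own pace and stop on an object; the grip force is fixed at half the most. Time passes only in rows, so rows that repeat a pose let the fingers close. It gives the time, the measured TCP pose, the force and the opening at its end, in the units of the state.
- bot.get_obs(): the state, without advancing time (a new reading comes with each control period).
- bot.capture(name): name is "scene" or "top" or "wrist"; returns a dict with "color" (400x640x3 uint8, red, green, blue), "depth" (400x640 float32, mm along the optical axis (not along the pixel's ray), 0 where there is no reading), "K" (3x3 intrinsics, pixels), "k1" (the pictures are not rectified: a ray, as slopes to the right and down, at radius r is drawn at 1 + k1 r^2 times it, then the intrinsics apply), "camera_from_world" (4x4, takes a point from world to camera coordinates). Camera axes: x right, y down, z forward; pixel columns grow to the right and rows downward; lengths in mm; the calibration is good to about 2 mm. A picture is of the moment at which its call begins.
- bot.close_job(): hands the job in, once; it reports no verdict.
The state is a dict: "time": time; "joint_positions": joint angles; "dq": joint speeds; "tau": joint torques, N m; "tool_pos": TCP position; "tcp_rot": TCP orientation; "contact_force": force on the tool from outside, world axes, zero at the start; "moment": the same for the moment, N m; "grip_width": finger opening in mm.
Only numpy, scipy, OpenCV 4.12 (cv2) and the standard library are available. Lean on these libraries where they do the work, as an engineer would, in place of code of your own. Each camera call takes 0.05 s, during which the arm holds its last target.

### The job

The white antenna on the turntable has passed its test: lift it out of the red jig, stand it on the round blue mat and let go, so that you can take it again by its two black ends. Then lower it gently, right way up, to the bottom of the empty yellow bin and leave it there. Never drop or bang it, and do not disturb the packed antennas or the other loose things on the bench.

Things in the scene. Friction and masses are not known exactly. Their poses are not given: they have to be found in the camera images.
- antenna: the white domed antenna, about 0.18 kg: oval in plan, 62 mm long (its x), 44 mm wide (its y), 46 mm tall, upright sides up to 24 mm, then a rounded dome. Flat 20 mm wide black caps, 26 mm tall, form its two ends (at x = +-31 mm). Origin at the centre of its flat underside, z up. It starts loose in the jig on the turntable, where the jig's red cheeks cover its ends; its long sides are free.
- turntable: the turntable's black foot, 140 mm across, origin on the axis at the bench. On it an aluminium platter, 200 mm across, top 48 mm above the bench, spins freely (nothing holds it).
- jig (a point): top centre of the jig's grey pad, in the platter's middle, 52 mm above the bench; turns with the platter. The antenna stands on it lengthways along x, between two upright red cheeks (6 mm thick, 40 mm wide, top 42 mm above this point), one 4 mm beyond each end of the antenna.
- mat_top (a point): centre of the upper face of the round blue mat, 140 mm across, 4 mm thick, fixed to the bench
- bin_yellow_in (a point): centre of the inner floor of the yellow bin: fixed, open-topped, upright. Inside 125 mm long (this point's x), 54 mm wide (its y), 80 mm deep; walls 5 mm. The inner floor is 11 mm and the rim 91 mm above the bench. It is so narrow that the antenna goes in only lengthways and there is room for fingers only beyond its ends.
- bin_grey1_in (a point): centre of the inner floor of a grey bin, same form as the yellow one, already filled. The three bins stand side by side, 100 mm apart, on one dark steel tray, in any order.
- bin_grey2_in (a point): the same for the other grey bin, already filled
- packed1: a grey antenna, 62 mm long (its x), 44 mm wide (its y), 46 mm tall, already packed in grey bin 1: leave it alone
- packed2: the same, in grey bin 2: leave it alone
- adapter1: a small steel and brass coaxial adapter standing on the bench, 24 mm across, 45 mm tall, origin under its foot: leave it alone
- adapter2: another such adapter: leave it alone
- connector_jar: a pale plastic jar with black lid, 64 mm across, 80 mm tall, origin under its foot: leave it alone
- screwdriver: a red screwdriver lying at the left side of the bench: leave it alone
- bin_yellow: the yellow bin itself; origin at the centre of its underside, 5 mm below its inner floor, outside 135 x 64 x 85 mm
- mat: the blue mat itself, origin at the centre of its underside
There are look-alikes about, which are no part of the job. Of the things that look like the mat, take the one that is farthest to the robot's left at the start.

How it is judged:
By the outcome, as a careful person would: the job done as asked, in the order asked, and still so for the second after the job is handed in, with the robot touching nothing.
It also fails if it takes over 72 s, if anything falls off the work surface, if the arm or the gripper's body presses on something with over 40 N, if the wrist force passes 120 N, or if a joint passes its speed limit or range.

## Working session

There is one attempt and no reset: what is moved stays moved. The work goes in short steps, Python scripts to look and compute and a tool call to move; the robot and the scene stay as the last step left them, time stands still between calls to the robot, and variables do not carry over. Pictures are saved under pics/ and viewed, and the job is handed in when it is done.

Besides the shell and the picture viewer there is one more tool, called in YAML: its name, and indented under it one key for each argument. carry_out: Moves the arm, as the interface text tells. Its arguments: {"type":"object","properties":{"motion":{"type":"array","items":{"type":"array","items":{"type":"number"}}}},"required":["motion"]}

```bash
mkdir -p pics; cat > h.py <<'E'
import numpy as np, cv2
from plant import bot
def cap(n,save=None):
    c=bot.capture(n)
    if save: cv2.imwrite('pics/'+save,cv2.cvtColor(c['color'],cv2.COLOR_RGB2BGR))
    return c
def ray(c,u,v):
    K=c['K'];x=(u-K[0,2])/K[0,0];y=(v-K[1,2])/K[1,1]
    a,b=x,y
    for _ in range(20):
        s=1+c['k1']*(a*a+b*b);a,b=x/s,y/s
    T=np.linalg.inv(c['camera_from_world'])
    return T[:3,3],T[:3,:3]@np.array([a,b,1.])
def onz(c,u,v,z):
    o,d=ray(c,u,v);return o+d*(z-o[2])/d[2]
def dep(c,u,v):
    o,d=ray(c,u,v);return o+d*float(c['depth'][int(round(v)),int(round(u))])
def proj(c,p):
    q=c['camera_from_world']@np.append(p,1);a,b=q[0]/q[2],q[1]/q[2];s=1+c['k1']*(a*a+b*b)
    return np.array([c['K'][0,0]*a*s+c['K'][0,2],c['K'][1,1]*b*s+c['K'][1,2]])
E
python3 - <<'E'
from h import *
for n in ['scene','top','wrist']:
    c=cap(n,n+'1.png'); T=np.linalg.inv(c['camera_from_world']); print(n,T[:3,3].round(),T[:3,2].round(2),T[:3,0].round(2),c['k1'],c['K'][0,0])
print(bot.get_obs(), bot.tcp_to_grasp)
E
```

```text
scene [1203.  735.  831.] [-0.58 -0.5  -0.64] [-0.67  0.74  0.02] -0.0370925017562913 447.7533062863396
top [ 384.  121. 1590.] [ 0.08  0.01 -1.  ] [-0.   -1.   -0.01] -0.05265544450431606 517.4479397098042
wrist [162. 503. 384.] [ 0.24 -0.12 -0.96] [ 0.43  0.9  -0.  ] -0.02887934230014878 343.2956495280643
{'time': 0.15, 'joint_positions': array([ 9.77952111e-01,  3.42532967e-01,  1.52476627e+00,  4.70557557e-06,
        1.27538787e+00, -1.46023869e-01]), 'dq': array([-2.20061963e-04, -1.41553624e-03, -3.72063191e-03, -2.66995546e-04,
       -2.34632948e-04,  6.22073026e-05]), 'tau': array([ 1.91660118e-03, -4.31467795e+01, -2.44353622e+01,  7.17283599e-02,
        5.37184929e-02, -8.06597541e-05]), 'tool_pos': array([226.68040934, 473.22259441, 226.23096486]), 'tcp_rot': array([-3.14051050e+00, -1.63701705e-04,  2.69477085e+00]), 'contact_force': array([ 0.92075912,  0.61272846, -0.5508331 ]), 'moment': array([-0.04407855, -0.03873723,  0.01022545]), 'grip_width': 91.81480644999138} 18.8
```

View pics/scene1.png

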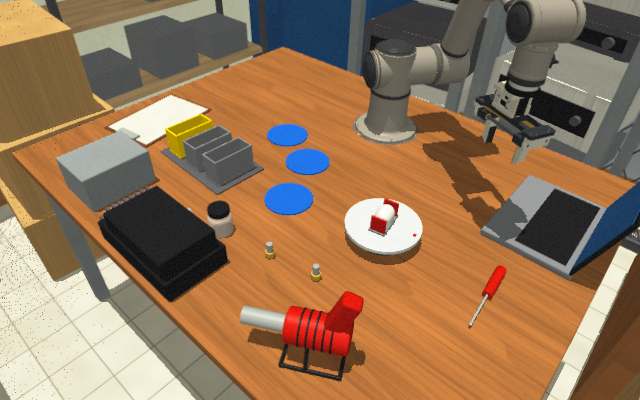

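View pics/top1.png

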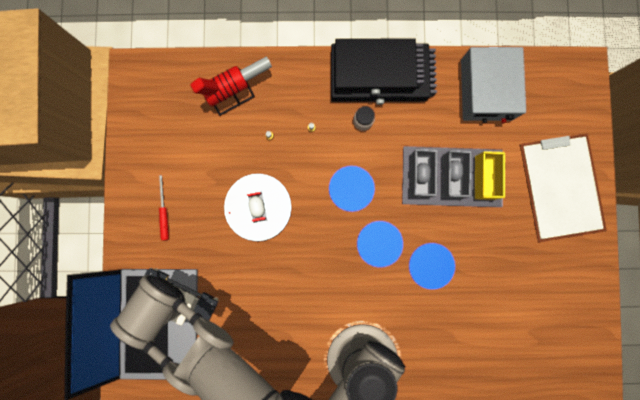

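View pics/wrist1.png

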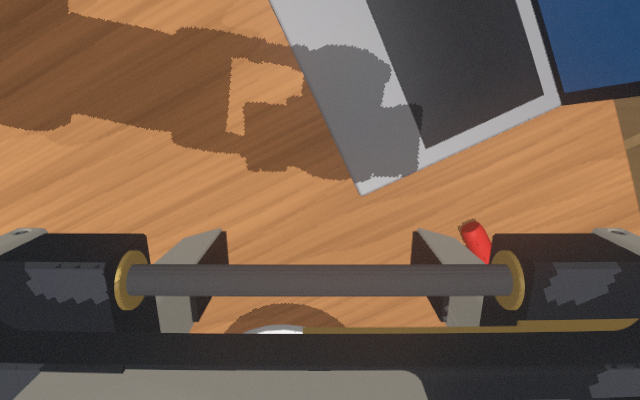

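The top view shows three blue discs, at (352,188), (380,243) and (432,266). The robot's left is image left, so the one meant should be (352,188). The antenna is at (257,207) on the turntable, and the yellow bin is at (493,175). Next I measure these and look at enlarged crops.

```bash
python3 - <<'E'
from h import *
c=cap('top','top2.png');im=c['color'];hsv=cv2.cvtColor(im,cv2.COLOR_RGB2HSV)
def blobs(m,amin):
    n,l,s,ce=cv2.connectedComponentsWithStats(m.astype(np.uint8));return [(i,s[i],ce[i],l==i) for i in range(1,n) if s[i][4]>amin]
H,S,V=[hsv[...,i].astype(int) for i in range(3)]
for i,s,ce,m in blobs((H>100)&(H<125)&(S>150)&(V>120),300):
    (e,ax,an)=cv2.fitEllipse(max(cv2.findContours(m.astype(np.uint8),0,1)[0],key=len))
    p=onz(c,*e,4);print('blue',s,np.round(e,1),np.round(ax,1),p.round(1), 'depth z',dep(c,*e).round(1), [ (onz(c,e[0]+ax[1]/2,e[1],4)-onz(c,e[0]-ax[1]/2,e[1],4)).round(0)])
for i,s,ce,m in blobs((H>22)&(H<33)&(S>170)&(V>120),100):
    ys,xs=np.where(m);print('yel',s,ce.round(1))
    r=cv2.minAreaRect(np.c_[xs,ys].astype(np.float32));b=cv2.boxPoints(r);print([onz(c,*q,91).round(1) for q in b], dep(c,*ce).round(1))
for i,s,ce,m in blobs(((H<6)|(H>174))&(S>150)&(V>80),6):
    print('red',s,ce.round(1),dep(c,*ce).round(1),onz(c,*ce,94).round(1))
w=(S<40)&(V>190);w[:150]=0
for i,s,ce,m in blobs(w,100): print('white',s,ce.round(1),dep(c,*ce).round(1))
for nm,(x,y,ww,hh) in dict(jig=(210,165,100,90),bins=(395,130,130,90)).items():
    cv2.imwrite(f'pics/{nm}.png',cv2.resize(cv2.cvtColor(im[y:y+hh,x:x+ww],4),None,fx=6,fy=6,interpolation=2))
s=cap('scene','s2.png')['color'][180:270,260:440];cv2.imwrite('pics/sjig.png',cv2.resize(cv2.cvtColor(s,4),None,fx=4,fy=4,interpolation=2))
E
```

```text
blue [ 330  167   44   44 1512] [351.3 188.2] [42.8 43.1] [517.3  28.8   4. ] depth z [517.3  28.8   4.9] [array([  -1., -133.,    0.])]
blue [ 358  222   44   44 1548] [379.5 243.7] [43.4 43.6] [347.1 -55.9   4. ] depth z [347.  -56.1   1.9] [array([  -1., -133.,    0.])]
blue [ 410  244   44   45 1572] [431.5 265.8] [43.4 44.3] [ 279.1 -213.8    4. ] depth z [ 278.5 -215.5   -3.9] [array([  -1., -135.,    0.])]
yel [482 152  23  47 756] [491.4 175.5]
[array([ 615., -351.,   91.]), array([ 614.8, -416.2,   91. ]), array([ 479.4, -411.7,   91. ]), array([ 479.7, -346.9,   91. ])] [ 554.3 -403.8    9.5]
red [ 191   66   56   40 1170] [220.   85.4] [813.7 417.4 106.6] [817.4 419.9  94. ]
red [501 118   6   5  20] [503.6 120.2] [ 721.9 -438.3   35.5] [ 709.2 -417.3   94. ]
red [248 193  13   3  21] [254. 194.] [495.1 318.1  81.8] [494.2 316.5  94. ]
red [159 207  10  33 261] [163.3 223.5] [410.5 602.7  21.7] [409.2 580.5  94. ]
red [253 217  12   5  29] [258.6 218.8] [422.  302.3  98.3] [422.1 302.8  94. ]
white [ 525  150   78   88 5255] [563.2 191.3] [ 504.6 -627.4    8.7]
white [ 224  174   67   67 3318] [257.3 206.9] [456.6 306.6  95. ]
white [  1 198  17  15 133] [ 10.4 203.4] [ 517.6 1564.6 -755.2]
white [  58  203   46   92 2953] [ 79.3 239.7] [ 350.2 1227.9 -750.6]
white [  0 205  10  21 108] [  3. 215.] [ 463.3 1593.2 -746.7]
white [  0 220  18  29 264] [  9.2 233.9] [ 376.4 1563.9 -753.5]
white [  0 256  15  15 130] [  8.2 264.3] [ 236.7 1566.4 -758.1]
white [  0 272  17  13 116] [  7.9 276.2] [ 183.2 1557.8 -744.8]
white [342 326  44  13 216] [361.5 331.5] [85.8  2.7 20.2]
```

View pics/jig.png

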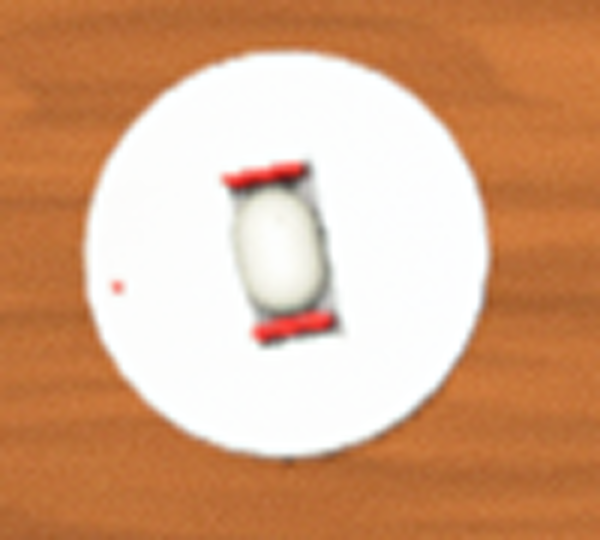

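View pics/bins.png

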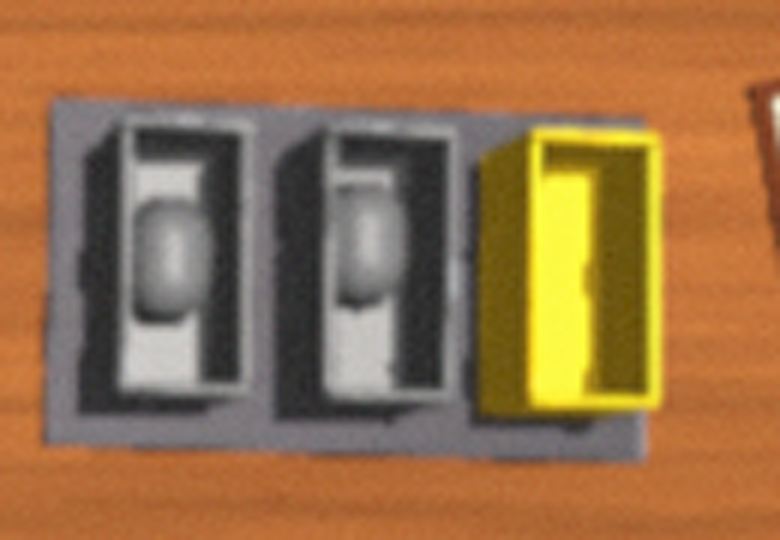

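View pics/sjig.png

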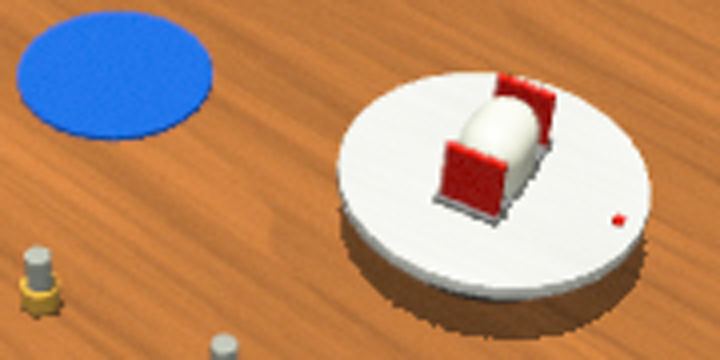

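The crops show the antenna in the jig at about 11° from world x, both grey bins filled, and the yellow bin empty on the right. Mat candidates by y: (351,188) at y=+29, (380,244) at y=-56 and (432,266) at y=-214. The one meant is (351,188), at (517,29), the farthest left. Next I move over the jig for a closer view.

```bash
cat >> h.py <<'E'
def go(p,yaw_deg):
    from scipy.spatial.transform import Rotation as R
    o=bot.get_obs();r=R.from_euler('xyz',o['tcp_rot']);d=r.inv().apply(np.array(p)-o['tool_pos'])
    s=-(yaw_deg-np.degrees(o['tcp_rot'][2]));s=(s+180)%360-180
    print('move',d.round(1),'spin',round(s,1),'t',round(o['time'],2))
E
python3 - <<'E'
from h import *
go((516,321,230),191.6)
c=cap('top')
m=(cv2.cvtColor(c['color'],cv2.COLOR_RGB2HSV)[...,1]<60);m[:165]=0;m[250:]=0;m[:,:210]=0;m[:,310:]=0
k=max(cv2.findContours(m.astype(np.uint8),0,1)[0],key=len);e=cv2.fitEllipse(k);print(e,onz(c,*e[0],48))
for u in (10,):
  cr=c['color'][205:222,224:236].astype(int);rr=cr[...,0]-cr[...,1];i=np.unravel_index(rr.argmax(),rr.shape);print(i,rr.max())
im=cv2.imread('pics/top1.png')[205:222,224:236].astype(int);rr=im[...,2]-im[...,1];print(np.unravel_index(rr.argmax(),rr.shape))
E
```

```text
move [-326.7  -12.4   -3.6] spin -37.2 t 0.25
((257.24371337890625, 206.9507293701172), (66.2810287475586, 66.64715576171875), 25.933032989501953) [458.74280903 312.60846961  48.        ]
(np.int64(7), np.int64(5)) 103
(np.int64(7), np.int64(5))
```

carry_out:
  motion:
    - [0,-60,-2,-4,-10]
    - [0,-120,-4,-4,-20]
    - [0,-180,-6,-4,-30]
    - [0,-240,-8,-4,-37]
    - [0,-290,-10,-4,-37]
    - [0,-327,-12,-4,-37]
    - [0,-327,-12,-4,-37]
    - [0,-327,-12,-4,-37]

```text
time: 1.3
tool_pos: [515.8, 321.5, 230.2]
tcp_rot: [-3.141, -0.001, -2.943]
contact_force: [-0.3, -0.3, -0.1]
grip_width: 91.4
```

```bash
python3 - <<'E'
from h import *
c=cap('wrist','w3.png');im=c['color'];hsv=cv2.cvtColor(im,cv2.COLOR_RGB2HSV);H,S,V=[hsv[...,i].astype(int) for i in range(3)]
m=((H<6)|(H>174))&(S>150)&(V>60)
n,l,s,ce=cv2.connectedComponentsWithStats(m.astype(np.uint8))
for i in range(1,n):
    if s[i][4]>30:
        ys,xs=np.where(l==i);b=cv2.boxPoints(cv2.minAreaRect(np.c_[xs,ys].astype(np.float32)))
        print(s[i],ce[i].round(1),dep(c,*ce[i]).round(1));
        for q in b: print('  ',q.round(1),onz(c,*q,94).round(1))
o=bot.get_obs();print(o['tool_pos'],np.degrees(o['tcp_rot']))
E
```

```text
[ 567   80   51   94 2537] [592.3 125. ] [411.2 596.7  22.6]
   [563.5 168.7] [459.1 529.5  94. ]
   [592.8  74.1] [378.9 524.2  94. ]
   [619.6  82.4] [380.1 549.5  94. ]
   [590.3 177. ] [461.2 556.6  94. ]
[515.51709953 321.88751477 230.43798079] [-1.79995610e+02 -5.46048842e-02 -1.68549511e+02]
```

View pics/w3.png

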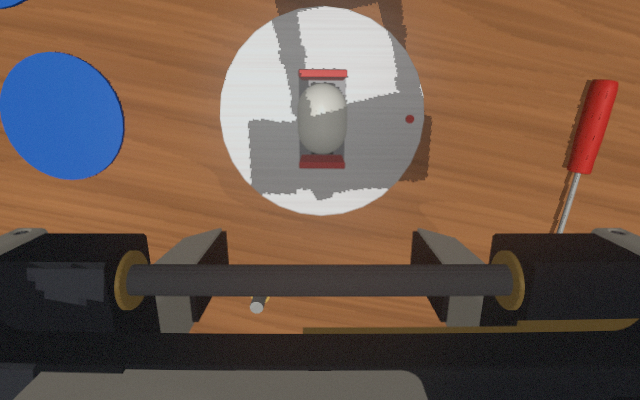

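The wrist view shows the jig upright at (323,118), with cheeks at rows 73 and 161, almost exactly in line with the tool. I'll measure it with a looser red mask.

```bash
python3 - <<'E'
from h import *
c=cap('wrist');im=c['color'].astype(int)
m=(im[...,0]-im[...,1]>50)&(abs(im[...,1]-im[...,2])<25);m[:40]=0;m[190:]=0;m[:,:270]=0;m[:,380:]=0
n,l,s,ce=cv2.connectedComponentsWithStats(m.astype(np.uint8))
for i in range(1,n):
    if s[i][4]>20:
        ys,xs=np.where(l==i);
        print(s[i],ce[i].round(1),dep(c,*ce[i]).round(1));
        b=cv2.boxPoints(cv2.minAreaRect(np.c_[xs,ys].astype(np.float32)))
        for q in b: print('  ',q.round(1),onz(c,*q,94).round(1))
d=c['depth'];
for v in range(66,176,4): print(v,dep(c,323,v).round(1))
for u in range(292,356,4): print(u,dep(c,u,118).round(1))
E
```

```text
[299  70  48   8 345] [323.   73.2] [423.8 305.7  93.5]
   [299.  77.] [430.6 287.1  94. ]
   [299.  70.] [425.3 286.1  94. ]
   [346.  70.] [417.7 323.5  94. ]
   [346.  77.] [423.  324.7  94. ]
[299 162  45   7 270] [321.2 164.6] [498.  319.4  93.9]
   [299. 162.] [499.6 300.   94. ]
   [343. 162.] [492.  337.4  94. ]
   [343. 168.] [497.1 338.5  94. ]
   [299. 168.] [504.7 301.   94. ]
66 [414.3 304.2  49.7]
70 [421.4 305.2  93.2]
74 [424.4 305.8  93.2]
78 [426.8 306.4  83. ]
82 [428.3 307.1  50.9]
86 [433.3 307.7  86.7]
90 [436.7 308.4  91.6]
94 [439.8 309.   92.6]
98 [443.  309.6  95.8]
102 [446.1 310.3  96.3]
106 [449.2 310.9  96.3]
110 [452.4 311.5  97.5]
114 [455.5 312.1  99.5]
118 [458.7 312.8  97. ]
122 [461.8 313.5  98.7]
126 [465.1 314.1  98. ]
130 [468.2 314.8  98.6]
134 [471.5 315.4  98.3]
138 [474.9 316.1  97.2]
142 [478.3 316.9  96.2]
146 [481.9 317.6  93.7]
150 [485.8 318.5  89.3]
154 [494.6 320.7  52.7]
158 [495.1 320.6  74. ]
162 [495.4 320.4  94.4]
166 [498.7 321.1  94.9]
170 [511.2 324.1  48.1]
174 [515.4 325.   47. ]
292 [466.9 284.3  47.6]
296 [466.  288.2  48.8]
300 [463.  293.7  88.4]
304 [462.1 297.2  92.6]
308 [461.3 300.6  94.7]
312 [460.5 303.9  96.7]
316 [459.8 307.1  98.3]
320 [459.2 310.4  97. ]
324 [458.5 313.6  97.2]
328 [457.8 316.9  98.1]
332 [457.3 320.2  96. ]
336 [456.7 323.6  93.7]
340 [456.  326.9  93.2]
344 [455.6 330.7  87.3]
348 [456.  337.5  48.7]
352 [455.3 341.4  48.3]
```

```bash
python3 - <<'E'
from h import *
go((460,312.5,58),191.4)
E
```

```text
move [ 56.1   1.7 172.6] spin 0.1 t 1.4
```

carry_out:
  motion:
    - [0,30,1,40,0]
    - [0,56,1.7,80,0]
    - [0,56,1.7,110,0]
    - [0,56,1.7,135,0]
    - [0,56,1.7,155,0]
    - [0,56,1.7,168,0]
    - [0,56,1.7,172,0]
    - [0,56,1.7,172,0]
    - [0,56,1.7,172,0]

```text
time: 2.52
tool_pos: [460.5, 312.8, 59.4]
tcp_rot: [3.141, 0.001, -2.941]
contact_force: [-0.4, -0.7, 0.2]
grip_width: 91.8
```

carry_out:
  motion:
    - [0.2,0,0,0,0]
    - [0.35,0,0,0,0]
    - [0.45,0,0,0,0]
    - [0.6,0,0,0,0]
    - [0.7,0,0,0,0]
    - [0.7,0,0,0,0]
    - [0.7,0,0,0,0]
    - [0.7,0,0,0,0]

```text
time: 3.52
tool_pos: [460.5, 312.8, 59.4]
tcp_rot: [3.141, 0.001, -2.941]
contact_force: [0.1, -0.1, -0.0]
grip_width: 43.9
```

The fingers stopped at 43.9 mm, so the antenna is gripped. Next I lift it.

carry_out:
  motion:
    - [0.8,0,0,-5,0]
    - [0.8,0,0,-15,0]
    - [0.8,0,0,-30,0]
    - [0.8,0,0,-50,0]
    - [0.8,0,0,-70,0]
    - [0.8,0,0,-85,0]
    - [0.8,0,0,-90,0]
    - [0.8,0,0,-90,0]

```text
time: 4.53
tool_pos: [460.4, 312.7, 149.5]
tcp_rot: [3.141, 0.001, -2.941]
contact_force: [0.0, -0.4, -2.4]
grip_width: 43.9
```

```bash
python3 - <<'E'
from h import *
c=cap('scene','s4.png')
p=proj(c,bot.get_obs()['tool_pos']);u,v=p.astype(int);print(p)
cv2.imwrite('pics/s4c.png',cv2.resize(cv2.cvtColor(c['color'][v-60:v+70,u-80:u+80],4),None,fx=4,fy=4,interpolation=2))
print(bot.get_obs()['grip_width'])
go((517,29,60),180)
E
```

```text
[388.31530526 191.63376296]
43.92073614952983
move [   0.8 -289.3   89. ] spin 11.5 t 4.58
```

View pics/s4c.png

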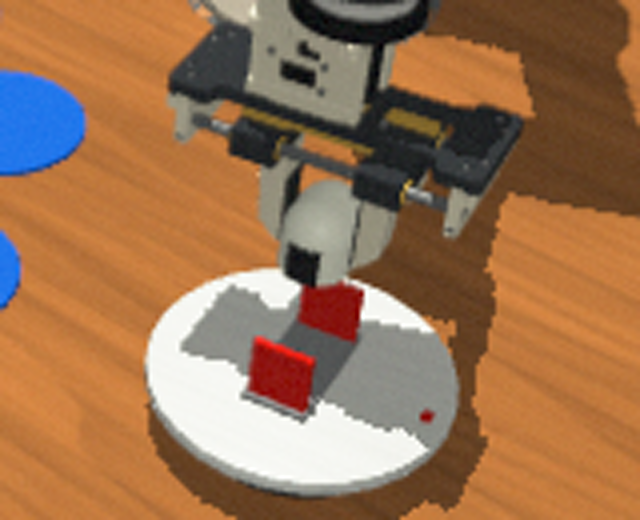

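The antenna hangs level in the jaws, clear of the jig. Before reaching for the mat, I confirm it with one enlarged crop.

```bash
python3 - <<'E'
from h import *
c=cap('top')
cv2.imwrite('pics/mat.png',cv2.resize(cv2.cvtColor(c['color'][150:300,200:460],4),None,fx=3,fy=3,interpolation=2))
s=cap('scene')
for p in ((517,29,4),(347,-56,4),(279,-214,4)): print(proj(s,p).round(0))
cv2.imwrite('pics/mat_s.png',cv2.resize(cv2.cvtColor(s['color'][110:230,240:350],4),None,fx=5,fy=5,interpolation=2))
E
```

```text
[289. 197.]
[308. 160.]
[288. 133.]
```

View pics/mat.png

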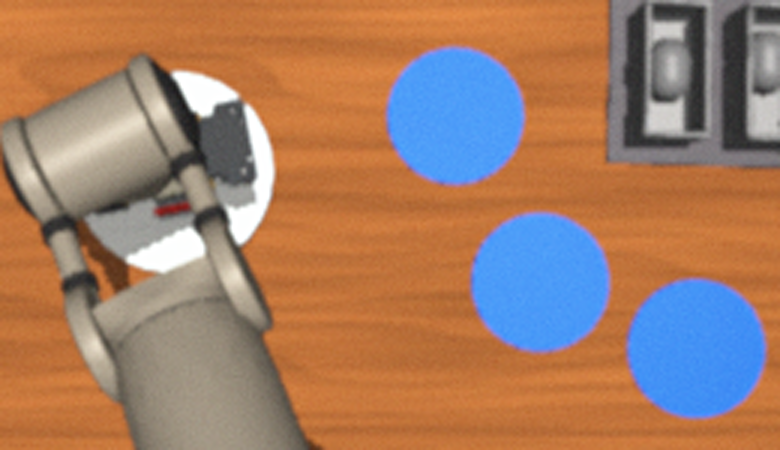

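View pics/mat_s.png

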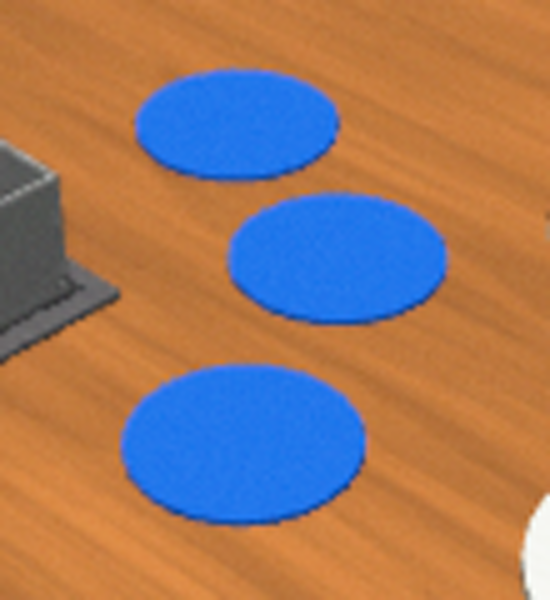

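All three discs look alike. The upper-left one in the top crop (scene (289,197), y=+29) is the farthest to the robot's left, so I go there.

carry_out:
  motion:
    - [0.8,0,-20,0,0]
    - [0.8,0,-55,0,2]
    - [0.8,0,-95,0,5]
    - [0.8,0,-135,10,8]
    - [0.8,0,-175,25,11]
    - [0.8,0,-215,45,11]
    - [0.8,0,-250,65,11]
    - [0.8,1,-277,80,11]
    - [0.8,1,-289,88,11.5]
    - [0.8,1,-289,90,11.5]

```text
time: 5.92
tool_pos: [516.2, 28.4, 58.3]
tcp_rot: [-3.141, -0.002, 3.139]
contact_force: [1.2, 0.1, -0.8]
grip_width: 43.9
```

```bash
python3 - <<'E'
from h import *
go((517,29,15),180); print(bot.get_obs()['tool_pos'],bot.get_obs()['grip_width'])
E
```

```text
move [-0.8  0.6 43.3] spin -0.1 t 5.92
[516.24260558  28.41514833  58.25280581] 43.86636975984949
```

carry_out:
  motion:
    - [0.8,-0.8,0.5,10,0]
    - [0.8,-0.8,0.5,20,0]
    - [0.8,-0.8,0.5,30,0]
    - [0.8,-0.8,0.5,38,0]
    - [0.8,-0.8,0.5,43,0]
    - [0.8,-0.8,0.5,45,0]
    - [0.8,-0.8,0.5,45,0]

```text
time: 6.8
tool_pos: [517.1, 28.9, 13.3]
tcp_rot: [-3.141, -0.002, 3.139]
contact_force: [1.0, 0.3, -2.3]
grip_width: 43.8
```

```bash
python3 - <<'E'
from h import *
c=cap('scene','s5.png')
u,v=289,190
cv2.imwrite('pics/s5c.png',cv2.resize(cv2.cvtColor(c['color'][v-60:v+40,u-70:u+70],4),None,fx=5,fy=5,interpolation=2))
E
```

```text
(no output)
```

View pics/s5c.png

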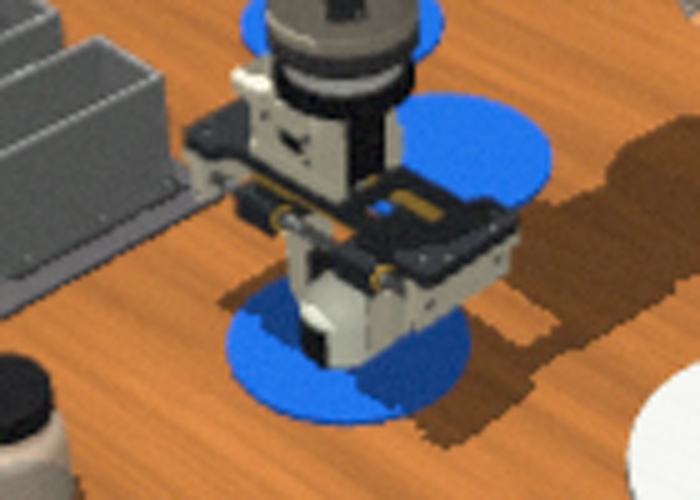

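Not touching yet: the force is still the antenna's weight. I descend in sub-millimetre steps.

carry_out:
  motion:
    - [0.8,0,0,0.6,0]
    - [0.8,0,0,1.2,0]
    - [0.8,0,0,1.6,0]
    - [0.8,0,0,1.6,0]

```text
time: 7.35
tool_pos: [517.1, 28.9, 11.8]
tcp_rot: [-3.141, -0.001, 3.139]
contact_force: [0.5, 0.0, -2.5]
grip_width: 43.5
```

carry_out:
  motion:
    - [0.8,0,0,0.4,0]
    - [0.8,0,0,0.8,0]
    - [0.8,0,0,0.8,0]

```text
time: 7.72
tool_pos: [517.2, 28.9, 11.4]
tcp_rot: [-3.141, -0.001, 3.14]
contact_force: [-3.1, -0.0, 4.8]
grip_width: 44.0
```

It is touching the mat at 4.8 N, and the height agrees with the expected 11.4 mm. Next I release.

carry_out:
  motion:
    - [0.5,0,0,0,0]
    - [0.47,0,0,0,0]
    - [0.4,0,0,0,0]
    - [0.25,0,0,0,0]
    - [0,0,0,0,0]
    - [0,0,0,0,0]
    - [0,0,0,0,0]
    - [0,0,0,0,0]

```text
time: 8.72
tool_pos: [517.2, 28.8, 11.4]
tcp_rot: [-3.141, -0.001, 3.139]
contact_force: [-0.0, -0.1, 0.1]
grip_width: 91.4
```

carry_out:
  motion:
    - [0,0,0,-8,0]
    - [0,0,0,-25,0]
    - [0,0,0,-50,0]
    - [0,0,0,-80,0]
    - [0,0,0,-110,0]
    - [0,20,0,-140,0]
    - [0,-20,0,-160,0]
    - [0,-60,0,-180,0]
    - [0,-60,0,-180,0]
    - [0,-60,0,-180,0]

```text
time: 9.98
tool_pos: [576.2, 28.9, 190.7]
tcp_rot: [-3.142, -0.003, 3.14]
contact_force: [-0.5, -0.1, -0.2]
grip_width: 91.7
```

```bash
python3 - <<'E'
from h import *
c=cap('wrist','w6.png')
E
```

```text
(no output)
```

View pics/w6.png

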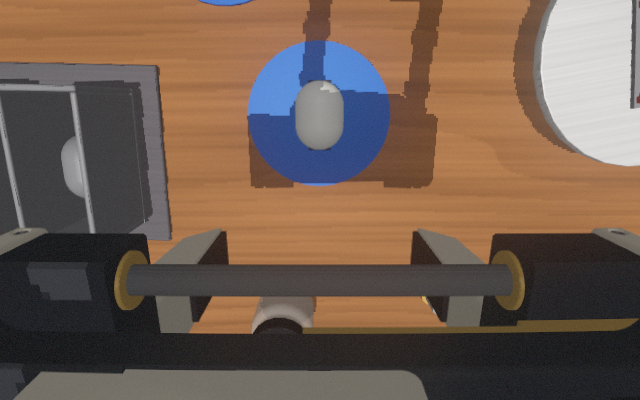

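The antenna stands on the mat at (320,115), lengthways along world x. I'll measure its ends, and the bin rim from the top view.

```bash
python3 - <<'E'
from h import *
c=cap('wrist');im=c['color'].astype(int)
m=np.zeros((400,640),bool);m[40:190,245:395]=1
hsv=cv2.cvtColor(c['color'],cv2.COLOR_RGB2HSV)
m&=(hsv[...,1]<120)
P=[];
ys,xs=np.where(m)
P=np.array([dep(c,u,v) for u,v in zip(xs,ys)]);k=P[:,2]>12;P=P[k]
print(len(P),P.min(0).round(1),P.max(0).round(1),((P.min(0)+P.max(0))/2).round(1))
cv2.imwrite('pics/w6c.png',cv2.resize(cv2.cvtColor(c['color'][30:200,240:400],4),None,fx=4,fy=4,interpolation=2))
r=cv2.minAreaRect(P[:,:2].astype(np.float32));print(r)
k=P[:,2]>40;print(P[k].min(0).round(1),P[k].max(0).round(1))
s=cap('scene')['color']
cv2.imwrite('pics/s6c.png',cv2.resize(cv2.cvtColor(s[150:230,240:340],4),None,fx=6,fy=6,interpolation=2))
c=cap('top');hsv=cv2.cvtColor(c['color'],cv2.COLOR_RGB2HSV);H,S,V=[hsv[...,i].astype(int) for i in range(3)]
m=(H>20)&(H<35)&(S>150)&(V>150)
m[:140]=0
ys,xs=np.where(m);P=np.array([dep(c,u,v) for u,v in zip(xs,ys) if c['depth'][v,u]>0]);P=P[(P[:,2]>80)&(P[:,2]<105)]
r=cv2.minAreaRect(P[:,:2].astype(np.float32));print(len(P),r,cv2.boxPoints(r))
E
```

```text
2851 [487.3   6.4  27.2] [547.8  50.  348.8] [517.6  28.2 188. ]
((517.5482177734375, 28.188764572143555), (60.64847946166992, 43.512638092041016), 0.5580480694770813)
[490.4   9.7  40. ] [544.5  46.7 348.8]
260 ((549.513427734375, -382.9967346191406), (65.17601013183594, 133.51614379882812), 88.02145385742188) [[ 481.67004 -413.26047]
 [ 615.10657 -417.87015]
 [ 617.3568  -352.733  ]
 [ 483.9203  -348.12332]]
```

View pics/w6c.png

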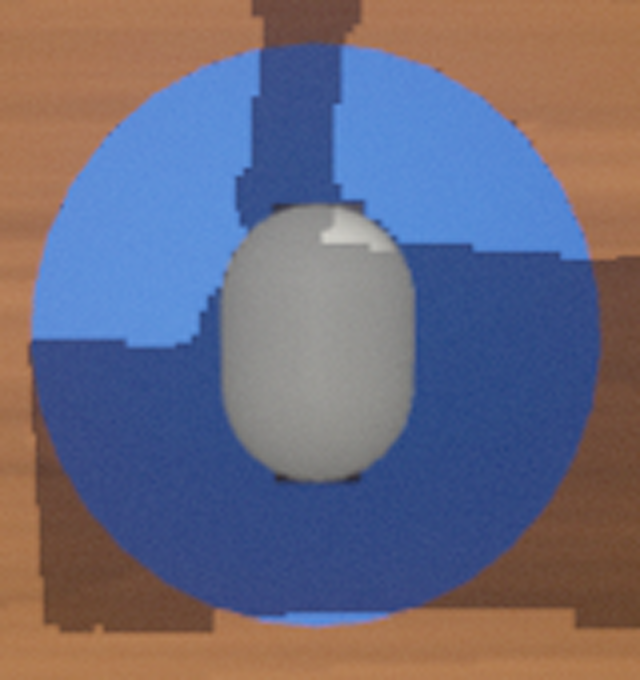

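View pics/s6c.png

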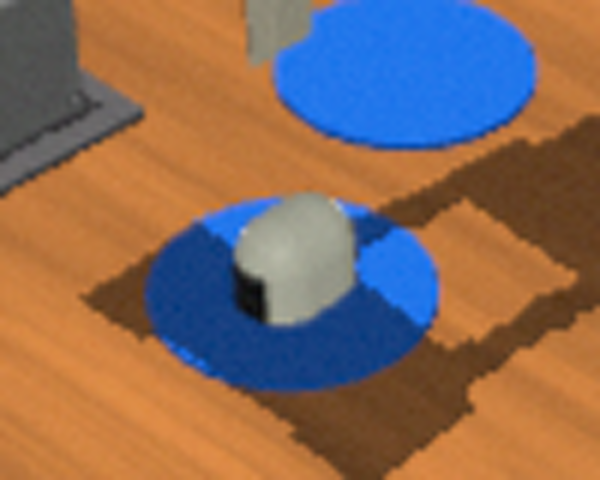

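```bash
python3 - <<'E'
from h import *
c=cap('scene')
for L in (85,95):
  for x in (-37,0,37):
   a=np.radians(101.4);b=np.radians(11.4)
   for z in (190,200,210,215.5):
    p=proj(c,(460.4+L*np.cos(a)+x*np.cos(b),312.7+L*np.sin(a)+x*np.sin(b),z)); print(L,x,z,((p-[308,131])*4).round(0))
go((517.4,28.6,120),90)
E
```

```text
85 -37 190 [488. 203.]
85 -37 200 [491. 190.]
85 -37 210 [494. 176.]
85 -37 215.5 [496. 168.]
85 0 190 [466. 237.]
85 0 200 [469. 224.]
85 0 210 [472. 210.]
85 0 215.5 [474. 202.]
85 37 190 [443. 273.]
85 37 200 [446. 259.]
85 37 210 [449. 245.]
85 37 215.5 [451. 237.]
95 -37 190 [505. 209.]
95 -37 200 [508. 195.]
95 -37 210 [511. 182.]
95 -37 215.5 [513. 174.]
95 0 190 [483. 243.]
95 0 200 [486. 229.]
95 0 210 [489. 216.]
95 0 215.5 [491. 208.]
95 37 190 [460. 279.]
95 37 200 [463. 265.]
95 37 210 [466. 251.]
95 37 215.5 [468. 243.]
move [59.  -0.3 71.2] spin 89.9 t 10.22
```

The body's lower edge matches TCP + 66 mm. So at the bin floor the TCP must stay at least 15 mm above the antenna's underside, and I'll grip at about 18.5 mm. I turn 90° and approach.

carry_out:
  motion:
    - [0,10,0,0,10]
    - [0,20,0,0,20]
    - [0,30,0,0,30]
    - [0,40,0,0,40]
    - [0,50,0,10,50]
    - [0,59,0,25,60]
    - [0,59,0,40,70]
    - [0,59,0,55,80]
    - [0,59,0,71,90]
    - [0,59,0,71,90]

```text
time: 11.48
tool_pos: [516.3, 29.0, 119.3]
tcp_rot: [-3.137, -0.0, 1.57]
contact_force: [-0.5, -0.3, -0.8]
grip_width: 92.3
```

```bash
python3 - <<'E'
from h import *
go((517.4,28.6,22.5),90.2)
E
```

```text
move [-0.4  1.6 96.7] spin -0.2 t 11.47
```

carry_out:
  motion:
    - [0,-0.4,1.2,15,0]
    - [0,-0.4,1.2,35,0]
    - [0,-0.4,1.2,55,0]
    - [0,-0.4,1.2,75,0]
    - [0,-0.4,1.2,88,0]
    - [0,-0.4,1.2,94,0]
    - [0,-0.4,1.2,97,0]
    - [0,-0.4,1.2,97,0]
    - [0,-0.4,1.2,97,0]

```text
time: 12.6
tool_pos: [517.4, 28.6, 22.7]
tcp_rot: [-3.138, -0.0, 1.57]
contact_force: [-0.8, -0.3, 0.1]
grip_width: 92.1
```

```bash
python3 - <<'E'
from h import *
c=cap('scene','s7.png')
cv2.imwrite('pics/s7c.png',cv2.resize(cv2.cvtColor(c['color'][130:230,220:360],4),None,fx=5,fy=5,interpolation=2))
go((517.4,28.6,22.5),90.2)
E
```

```text
move [-0.   0.1  0.2] spin -0.2 t 12.65
```

View pics/s7c.png

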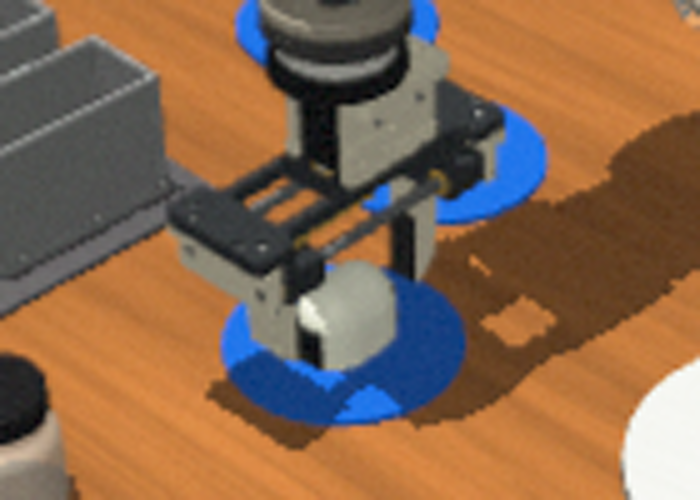

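The jaws straddle the black ends correctly. Next I close.

carry_out:
  motion:
    - [0.15,0,0,0,0]
    - [0.25,0,0,0,0]
    - [0.32,0,0,0,0]
    - [0.4,0,0,0,0]
    - [0.5,0,0,0,0]
    - [0.6,0,0,0,0]
    - [0.6,0,0,0,0]
    - [0.6,0,0,0,0]

```text
time: 13.65
tool_pos: [517.4, 28.6, 22.7]
tcp_rot: [-3.138, -0.0, 1.57]
contact_force: [0.3, -0.0, 0.9]
grip_width: 61.7
```

carry_out:
  motion:
    - [0.7,0,0,-3,0]
    - [0.7,0,0,-8,0]
    - [0.7,0,0,-15,0]
    - [0.7,0,0,-25,0]
    - [0.7,0,0,-35,0]
    - [0.7,0,0,-40,0]
    - [0.7,0,0,-40,0]

```text
time: 14.52
tool_pos: [517.7, 28.6, 63.2]
tcp_rot: [-3.139, 0.0, 1.57]
contact_force: [-0.5, 0.4, -2.6]
grip_width: 61.7
```

```bash
python3 - <<'E'
from h import *
c=cap('scene','s8.png')
cv2.imwrite('pics/s8c.png',cv2.resize(cv2.cvtColor(c['color'][110:220,220:360],4),None,fx=5,fy=5,interpolation=2))
go((549,-383,170),88)
E
```

```text
move [-411.6   31.3 -107.3] spin 2.0 t 14.57
```

View pics/s8c.png

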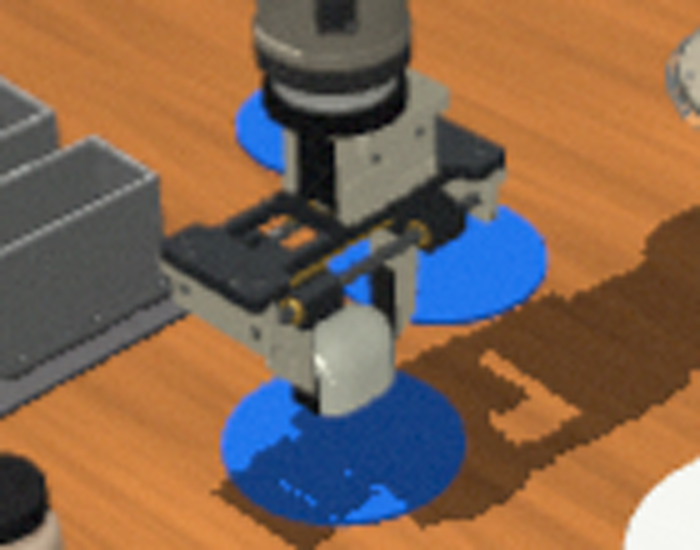

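The antenna is held level by its black ends. Next I carry it high, just past the bin, so the wrist camera can measure the rim.

carry_out:
  motion:
    - [0.7,0,0,-20,0]
    - [0.7,0,0,-50,0]
    - [0.7,-20,0,-85,0]
    - [0.7,-55,5,-115,1]
    - [0.7,-95,8,-135,2]
    - [0.7,-140,12,-140,2]
    - [0.7,-185,16,-140,2]
    - [0.7,-230,20,-140,2]
    - [0.7,-265,24,-140,2]
    - [0.7,-280,26,-140,2]

```text
time: 15.82
tool_pos: [543.5, -253.1, 201.8]
tcp_rot: [-3.137, -0.0, 1.533]
contact_force: [0.6, -1.1, -2.4]
grip_width: 61.5
```

carry_out:
  motion:
    - [0.7,-20,1,0,0]
    - [0.7,-55,2,0,0]
    - [0.7,-95,3,0,0]
    - [0.7,-135,4,0,0]
    - [0.7,-170,5,0,0]
    - [0.7,-185,5,0,0]
    - [0.7,-190,5,0,0]
    - [0.7,-190,5,0,0]

```text
time: 16.82
tool_pos: [541.6, -442.2, 201.7]
tcp_rot: [-3.136, -0.001, 1.534]
contact_force: [0.5, 0.2, -2.4]
grip_width: 61.5
```

```bash
python3 - <<'E'
from h import *
c=cap('wrist','w9.png');print(bot.get_obs()['grip_width'])
E
```

```text
61.47776627652294
```

View pics/w9.png

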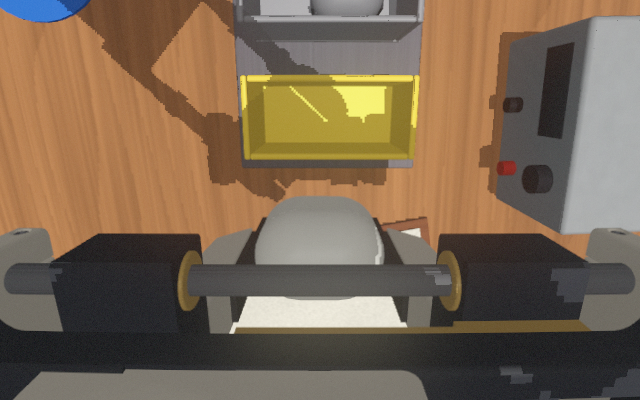

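The wrist view shows the yellow bin at (330,118), with rim corners near (245,77), (419,77), (242,159) and (414,159). I'll measure the rim.

```bash
python3 - <<'E'
from h import *
c=cap('wrist');hsv=cv2.cvtColor(c['color'],cv2.COLOR_RGB2HSV);H,S,V=[hsv[...,i].astype(int) for i in range(3)]
m=(H>22)&(H<34)&(S>140)&(V>90);m[:60]=0;m[180:]=0;m[:,:200]=0;m[:,450:]=0
m=m&True
n,l,s,ce=cv2.connectedComponentsWithStats(m.astype(np.uint8));i=1+s[1:,4].argmax();m=l==i;print(s[i])
ys,xs=np.where(m)
P=np.array([dep(c,u,v) for u,v in zip(xs,ys) if c['depth'][v,u]>0])
R=P[(abs(P[:,2]-91)<5)];r=cv2.minAreaRect(R[:,:2].astype(np.float32));print('rim depth',len(R),r,R[:,2].mean(),np.median(R[:,2]));print(cv2.boxPoints(r))
F=P[P[:,2]<20];print('floor z',np.median(F[:,2]))
h=cv2.convexHull(np.c_[xs,ys].astype(np.float32))[:,0]
Q=np.array([onz(c,u,v,91)[:2] for u,v in h],np.float32);r2=cv2.minAreaRect(Q);print('hull z91',r2)
o=bot.get_obs();print(o['tool_pos'],np.degrees(o['tcp_rot']))
# antenna heading/pose in camera: dome seen
E
```

```text
[  240    75   179    85 13525]
rim depth 3475 ((551.0621337890625, -384.77642822265625), (63.82379913330078, 134.61695861816406), 87.88717651367188) 90.40476296233452 90.5704563371616
[[ 482.6229  -414.18515]
 [ 617.1483  -419.1481 ]
 [ 619.50134 -355.3677 ]
 [ 484.97595 -350.40475]]
floor z 11.055952401366199
hull z91 ((551.0042724609375, -384.59527587890625), (63.13296890258789, 133.9005889892578), 87.91998291015625)
[ 541.81813467 -441.89347958  201.97155953] [-1.79718808e+02 -4.78279993e-02  8.79342201e+01]
```

```bash
python3 - <<'E'
from h import *
go((551,-384.7,130),87.9)
E
```

```text
move [57.4  7.5 72. ] spin 0.0 t 16.93
```

carry_out:
  motion:
    - [0.7,10,2,0,0]
    - [0.7,25,4,0,0]
    - [0.7,42,6,5,0]
    - [0.7,54,7,15,0]
    - [0.7,57.4,7.5,30,0]
    - [0.7,57.4,7.5,48,0]
    - [0.7,57.4,7.5,64,0]
    - [0.7,57.4,7.5,71,0]
    - [0.7,57.4,7.5,72,0]
    - [0.7,57.4,7.5,72,0]

```text
time: 18.18
tool_pos: [551.3, -385.0, 130.5]
tcp_rot: [-3.137, -0.0, 1.535]
contact_force: [0.5, 0.3, -2.0]
grip_width: 61.3
```

```bash
python3 - <<'E'
from h import *
go((551,-384.7,31),87.9)
print(bot.get_obs()['grip_width'])
c=cap('scene','s10.png')
cv2.imwrite('pics/s10c.png',cv2.resize(cv2.cvtColor(c['color'][60:190,120:280],4),None,fx=4,fy=4,interpolation=2))
cap('wrist','w10.png')
E
```

```text
move [ 0.3  0.1 99.5] spin 0.0 t 18.18
61.28425121068689
```

View pics/s10c.png

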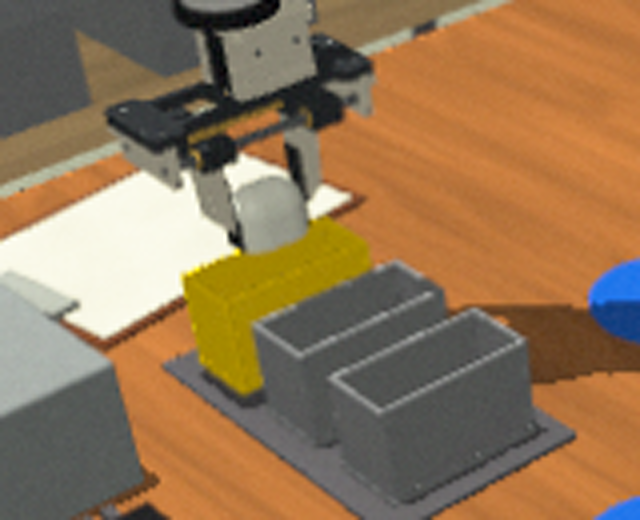

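View pics/w10.png

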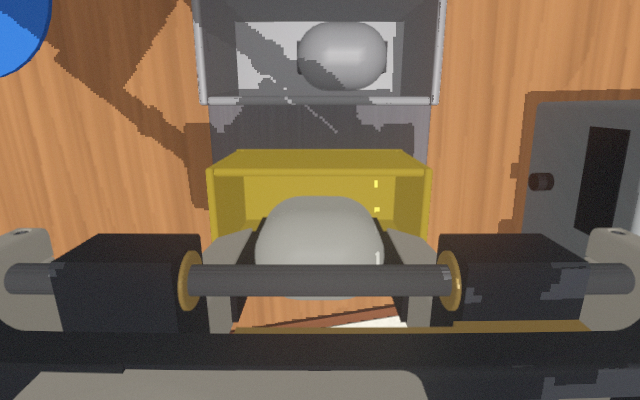

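The antenna is centred over the yellow bin (bin columns 209–429, antenna centre 320). I lower it in stages and watch the force.

carry_out:
  motion:
    - [0.7,0.3,0,8,0]
    - [0.7,0.3,0,18,0]
    - [0.7,0.3,0,28,0]
    - [0.7,0.3,0,38,0]
    - [0.7,0.3,0,48,0]
    - [0.7,0.3,0,55,0]
    - [0.7,0.3,0,55,0]

```text
time: 19.15
tool_pos: [550.8, -384.5, 74.9]
tcp_rot: [-3.137, -0.001, 1.535]
contact_force: [0.4, -0.3, -2.8]
grip_width: 61.8
```

carry_out:
  motion:
    - [0.7,0,0,8,0]
    - [0.7,0,0,17,0]
    - [0.7,0,0,26,0]
    - [0.7,0,0,34,0]
    - [0.7,0,0,39,0]
    - [0.7,0,0,42,0]
    - [0.7,0,0,42,0]

```text
time: 20.02
tool_pos: [550.6, -384.4, 32.8]
tcp_rot: [-3.137, -0.001, 1.535]
contact_force: [-0.2, 0.0, -1.8]
grip_width: 61.5
```

carry_out:
  motion:
    - [0.7,0,0,0.6,0]
    - [0.7,0,0,1.2,0]
    - [0.7,0,0,1.8,0]
    - [0.7,0,0,2.2,0]
    - [0.7,0,0,2.2,0]

```text
time: 20.65
tool_pos: [550.6, -384.4, 30.6]
tcp_rot: [-3.137, -0.001, 1.535]
contact_force: [0.2, -0.2, -1.6]
grip_width: 61.6
```

carry_out:
  motion:
    - [0.7,0,0,0.4,0]
    - [0.7,0,0,0.8,0]
    - [0.7,0,0,0.8,0]

```text
time: 21.02
tool_pos: [550.6, -384.5, 29.8]
tcp_rot: [-3.137, -0.001, 1.535]
contact_force: [-0.3, 1.0, -1.8]
grip_width: 61.5
```

carry_out:
  motion:
    - [0.7,0,0,0.3,0]
    - [0.7,0,0,0.6,0]
    - [0.7,0,0,0.6,0]

```text
time: 21.4
tool_pos: [550.6, -384.4, 29.8]
tcp_rot: [-3.137, -0.001, 1.535]
contact_force: [-2.4, 1.8, 3.8]
grip_width: 61.4
```

It is on the floor at 3.8 N, at the predicted height. I open only a little, to about 70 mm, so the finger backs stay clear of the end walls.

carry_out:
  motion:
    - [0.33,0,0,0,0]
    - [0.31,0,0,0,0]
    - [0.29,0,0,0,0]
    - [0.26,0,0,0,0]
    - [0.24,0,0,0,0]
    - [0.24,0,0,0,0]
    - [0.24,0,0,0,0]

```text
time: 22.28
tool_pos: [550.6, -384.6, 29.9]
tcp_rot: [-3.137, -0.0, 1.535]
contact_force: [-2.2, -0.0, 1.7]
grip_width: 69.8
```

```bash
python3 - <<'E'
from h import *
o=bot.get_obs();print(o['contact_force'],o['moment'],o['grip_width'])
cap('wrist','w11.png');o=bot.get_obs();print(o['contact_force'],o['moment'],o['time'])
cap('top','t11.png')
E
```

```text
[-2.21698224 -0.0308603   1.73850318] [-0.13256465  0.0911396  -0.00475509] 69.84995484917057
[-1.67127485 -0.49627555  2.21174764] [-0.19725631  0.03079939 -0.04493164] 22.325
```

View pics/w11.png

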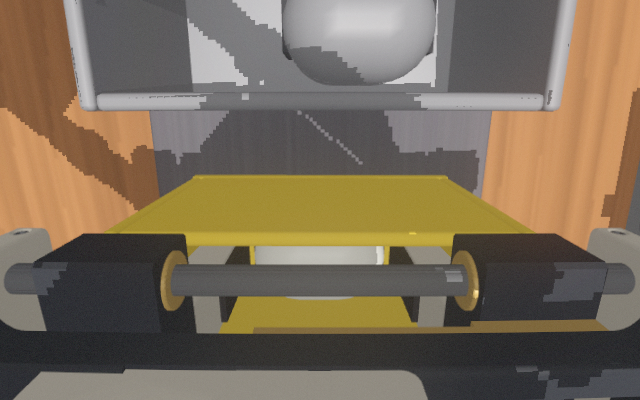

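A residual force of about 2 N remains after opening. I check the antenna's height and end gaps through the visible gap before lifting.

```bash
python3 - <<'E'
from h import *
c=cap('wrist');o=bot.get_obs();print(o['contact_force'],o['tool_pos'],o['grip_width'])
for v in (248,254,260):
  print(v,[(u,)+tuple(dep(c,u,v).round(0)) for u in range(225,420,8)])
cv2.imwrite('pics/w12.png',cv2.resize(cv2.cvtColor(c['color'][225:335,190:450],4),None,fx=3,fy=3,interpolation=2))
E
```

```text
[-2.41639142 -0.97481229  2.22232743] [ 550.62262187 -384.60620154   29.8938489 ] 70.01715744429357
248 [(225, np.float64(511.0), np.float64(-373.0), np.float64(54.0)), (233, np.float64(514.0), np.float64(-374.0), np.float64(52.0)), (241, np.float64(516.0), np.float64(-377.0), np.float64(46.0)), (249, np.float64(516.0), np.float64(-383.0), np.float64(31.0)), (257, np.float64(523.0), np.float64(-378.0), np.float64(43.0)), (265, np.float64(527.0), np.float64(-376.0), np.float64(48.0)), (273, np.float64(531.0), np.float64(-374.0), np.float64(52.0)), (281, np.float64(535.0), np.float64(-374.0), np.float64(53.0)), (289, np.float64(538.0), np.float64(-374.0), np.float64(53.0)), (297, np.float64(542.0), np.float64(-374.0), np.float64(54.0)), (305, np.float64(545.0), np.float64(-374.0), np.float64(54.0)), (313, np.float64(549.0), np.float64(-374.0), np.float64(54.0)), (321, np.float64(552.0), np.float64(-374.0), np.float64(54.0)), (329, np.float64(555.0), np.float64(-375.0), np.float64(53.0)), (337, np.float64(559.0), np.float64(-375.0), np.float64(54.0)), (345, np.float64(562.0), np.float64
[... 3114 characters left out ...]
7, np.float64(558.0), np.float64(-379.0), np.float64(56.0)), (345, np.float64(562.0), np.float64(-380.0), np.float64(55.0)), (353, np.float64(565.0), np.float64(-380.0), np.float64(55.0)), (361, np.float64(569.0), np.float64(-381.0), np.float64(54.0)), (369, np.float64(572.0), np.float64(-382.0), np.float64(52.0)), (377, np.float64(577.0), np.float64(-384.0), np.float64(48.0)), (385, np.float64(587.0), np.float64(-402.0), np.float64(11.0)), (393, np.float64(585.0), np.float64(-388.0), np.float64(40.0)), (401, np.float64(586.0), np.float64(-381.0), np.float64(54.0)), (409, np.float64(587.0), np.float64(-377.0), np.float64(63.0)), (417, np.float64(589.0), np.float64(-375.0), np.float64(66.0))]
```

View pics/w12.png

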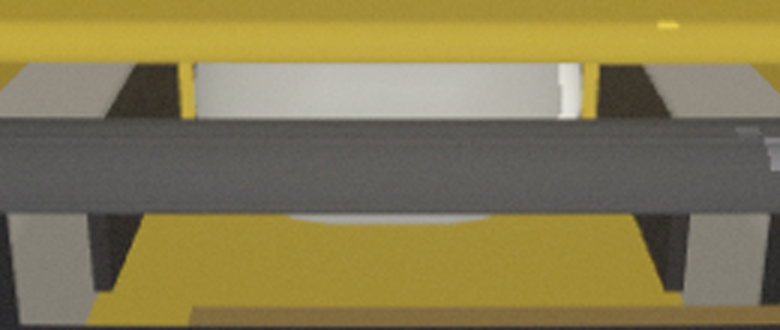

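The antenna is level and on the floor: the dome top measures 57 mm against 57 expected. Yellow floor shows between each finger and its end of the antenna, so it is free. I lift straight up.

carry_out:
  motion:
    - [0.24,0,0,-1,0]
    - [0.24,0,0,-3,0]
    - [0.24,0,0,-6,0]
    - [0.24,0,0,-10,0]
    - [0.24,0,0,-10,0]

```text
time: 23.05
tool_pos: [550.9, -384.8, 40.5]
tcp_rot: [-3.138, 0.0, 1.535]
contact_force: [-0.1, 0.1, 0.9]
grip_width: 69.5
```

```bash
python3 - <<'E'
from h import *
c=cap('wrist')
for v in (248,256): print(v,[tuple(dep(c,u,v).round(0)) for u in (265,290,320,350,375)])
print(bot.get_obs()['contact_force'])
E
```

```text
248 [(np.float64(526.0), np.float64(-380.0), np.float64(49.0)), (np.float64(538.0), np.float64(-378.0), np.float64(56.0)), (np.float64(552.0), np.float64(-379.0), np.float64(55.0)), (np.float64(565.0), np.float64(-379.0), np.float64(55.0)), (np.float64(578.0), np.float64(-383.0), np.float64(47.0))]
256 [(np.float64(526.0), np.float64(-384.0), np.float64(50.0)), (np.float64(538.0), np.float64(-382.0), np.float64(56.0)), (np.float64(551.0), np.float64(-383.0), np.float64(55.0)), (np.float64(565.0), np.float64(-382.0), np.float64(57.0)), (np.float64(578.0), np.float64(-388.0), np.float64(46.0))]
[-0.62681264  0.56098182 -0.24842781]
```

The antenna stayed at 56–57 mm while the tool rose, and the force is back to zero. I rise clear and back off to see the result.

carry_out:
  motion:
    - [0.24,0,0,-15,0]
    - [0.24,0,0,-35,0]
    - [0.24,0,0,-60,0]
    - [0.24,0,0,-90,0]
    - [0.24,-10,0,-120,0]
    - [0.24,-30,0,-150,0]
    - [0.24,-60,0,-160,0]
    - [0.24,-60,0,-160,0]
    - [0.24,-60,0,-160,0]

```text
time: 24.22
tool_pos: [549.2, -444.0, 200.0]
tcp_rot: [-3.137, -0.001, 1.535]
contact_force: [-0.7, -0.4, -1.0]
grip_width: 69.7
```

```bash
python3 - <<'E'
from h import *
cap('wrist','w13.png');cap('scene','s13.png')
E
```

```text
(no output)
```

View pics/w13.png

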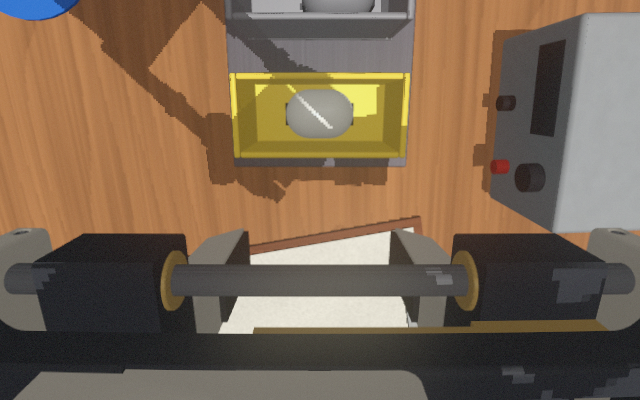

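View pics/s13.png

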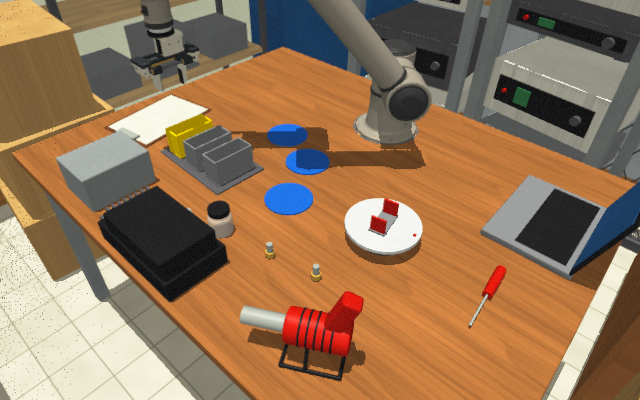

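The antenna stands upright in the yellow bin at (320,113), with both black ends visible. In the scene view the adapters, jar, screwdriver, grey bins and turntable are where they were, and the robot is clear of everything.

```bash
python3 -c "
from plant import bot
print(bot.close_job(), bot.get_obs()['time'])"
```

```text
the job is handed in; nothing more can be done
the job is handed in; nothing more can be done
```

The antenna is upright on the floor of the yellow bin, and the job was handed in at about 24 s of the 72 s allowed.

- **What I did:** I gripped the antenna by its long sides and lifted it out of the jig. I stood it on the leftmost of the three blue mats, contact at about 5 N, and let go. I then took it by its two black ends, lowered it into the bin, contact at about 4 N, released it and moved clear.
- **Last checks:** The dome top measured about 57 mm above the bench, which is what an antenna resting on the bin floor should give, and it stayed there when the tool rose. In the last pictures both black ends are visible and the other loose things and bins look unmoved.
- **What disagreed:** About 2 N stayed on the tool after I opened the fingers in the bin. I didn't find the cause; gaps showed at both ends of the antenna, and the force went to zero on lifting. The top camera placed the bin about 2 mm from where the wrist camera did, within the stated calibration, and I used the wrist values.

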